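Lay out the lamp board

ROBOT

A 6-joint arm with a two-finger parallel gripper is mounted at the origin on the work surface. World frame = base frame: x ahead of the robot, y to its left, z up, the work surface at z = 0. Lengths are in m, angles in degrees, forces in N, time in s.
With the tool pointing down it reaches from about 0.35 to 0.975 m from the base axis. Payload 7.1 kg.
Tool frame: the origin (TCP) lies at the very end of the fingers, on their centre line; the grasp point (between the pads) lies 19 mm behind it (env.grip_point_offset is the distance from the TCP to the grasp point, in m); z points along the fingers, y is the line along which they close (so a half turn about z gives the same grasp; the last joint's range is limited). The gripper opens to 88 mm and grips with 3 to 60 N. Pads are 20 mm wide; open, the fingers measure 115 mm over their backs; the gripper's body (75 mm by 178 mm) begins 61 mm behind the grasp point.
Start: joints at [-76.719, 24.242, 93.386, -0, 62.372, -1.089], TCP at [0.155, -0.605, 0.223] pointing down, gripper open.
Joint ranges: [-172.04, 172.04], [-51.8, 120.97], [4.93, 147.93], [-75.15, 255.16], [6.16, 154.13], [-145.62, 145.62]. Speed limits (degrees/s): [136.94, 136.94, 172.46, 180, 180, 180].

INTERFACE

Orientations are given as a 3x3 rotation matrix whose columns are the frame's x, y, z axes.
In Python, from plant import env, imaging gives the robot as it stands.
- The arm moves only by the tool step_arm, never from a script. Its argument "motion" is a list of rows, each a list of 5 numbers: the shift along the tool's x, y, z in cm, then the turn about the tool's z in rad, then the opening, from -1 (shut) to 1 (fully open). A call has 1 to 20 rows; each row is the pose to reach, as a shift and turn from the pose commanded when the call began, along the tool's axes at that moment; what a row does not reach only later rows make up. A row lasts 1/10 s, in which the tool goes at most 50 mm and 8.59 degrees, less where a joint would pass 70% of its speed; a pose out of reach is approached as far as the arm can. A call with a gripper value outside its range is refused whole. The fingers move at their own pace and stop on an object; "squeeze" is the grip in N (left out, the last holds). Time passes only in rows, so rows that repeat a pose let the fingers close. It gives the time, the measured TCP pose, the force, the opening and the grip force at its end, in the units of the state.
- env.sense(): the state, without advancing time (a new reading comes with each control period).
- imaging.snapshot(name): name is "side" or "top" or "wrist"; returns the picture (384x512x3 uint8, red, green, blue); there is no depth.
- imaging.get_calibration(name): a dict with "fx", "fy", "cx", "cy" (pixels), "dist_coeffs" ([k1, k2, p1, p2, k3] as OpenCV has them; the pictures are not rectified), "camera_from_world" (4x4, takes a point from world to camera coordinates). Camera axes: x right, y down, z forward; pixel columns grow to the right and rows downward; lengths in m; the calibration is good to about 2 mm. A picture is of the moment at which its call begins: read the wrist's pose just before it. get_calibration takes no time and is no camera call; for the wrist camera it gives the pose at the moment of the call.
- env.finish_job(): hands the job in; it is judged then, once.
The state is a dict: "time_s": time; "qpos": joint angles; "dq": joint speeds; "effort": joint torques, N m; "position": TCP position; "eef_rot": TCP orientation; "wrist_force": force on the tool from outside, world axes, zero at the start; "torque": the same for the moment, N m; "opening": opening from 0.0 (shut) to 1.0 (fully open); "grip_force": force on a finger pad.
Only numpy, scipy, OpenCV 4.12 (cv2) and the standard library are available. Lean on these libraries where they do the work, as an engineer would, in place of code of your own. Each camera call takes 0.05 s, during which the arm holds its last target. There are 200 camera calls.

TASK

Lay out the plywood lamp board for marking its screw holes: slide the clear fuse box into the corner of the fence, one long side flat against the aluminium rail and one end against the end stop, and slide the round ceramic bulb socket against the same rail, centred on the pencil line. Only push them along the board with the fingers, in whichever order suits: do not lift or tip either of them. Leave everything else on the board and bench where it is.

Things in the scene. Friction and masses are not known exactly. Their poses are not given: they have to be found in the camera images.
- board: fixed plywood board, 320 (x) x 580 (y) x 12 mm thick, flat on the bench. Origin: centre of its underside; x points away from the robot to the rail, y to the robot's left along the rail. Carries a fixed aluminium rail 15 mm high, 20 mm thick, 560 mm long along y near its far edge; the rail's near face, which faces the robot, is at x = +100 mm. The board's top is at z = +12 mm.
- rail_face (a point): foot of the rail's near face on the board's top, at the middle of the rail's length; axes as the board's. The face is the plane x = 0 of this frame.
- end_stop: fixed aluminium block on the board near the left end of the rail, 90 (x) x 25 (y) x 30 mm high. Origin: at the board's top in the inner corner, where the end stop's right-hand face (plane y = 0) meets the rail's near face (plane x = 0); axes as the board's. The block fills x from -90 to 0 mm, y from 0 to +25 mm. The seated fuse box has its centre at x = -40, y = -60 mm of this frame.
- pencil_line: dark straight pencil line, 3 mm wide, 150 mm long, drawn on the board square to the rail, from the rail towards the robot, right of the middle. Origin: its end at the foot of the rail's near face, on the board's top; the line runs along -x of its own frame, axes as the board's. It marks where the socket's centre goes: the seated socket has its centre at x = -32, y = 0 mm.
- fuse_box: loose closed fuse box, grey base and clear plastic cover over a row of four switches, a plain block 80 (x) x 120 (y) x 50 mm high, about 0.4 kg, standing on the board nearer the robot than the rail, right of the end stop, turned up to 0.35 rad. Origin: centre of its underside; long side along y. Its hidden mass and friction vary.
- bulb_socket: loose round white ceramic bulb socket standing on the board, to the right of the fuse box and at least 20 mm right of the pencil line: base cylinder 64 mm in diameter and 32 mm high, above it a narrower neck 44 mm wide up to 52 mm. About 0.22 kg. Origin: centre of its underside.
- reflector_lamp: bystander: silver reflector lamp standing face down on the board at its left near side, 80 mm in diameter, 104 mm high, narrowing upward. Origin: centre of its underside.
- pliers: bystander: black insulated pliers lying on the board along the rail at its right end, about 165 mm long along own x (jaws at +x), 56 mm wide, 16 mm high. Origin: near the middle, at the board's top.
- screw_jar: bystander: glass screw jar on the bench left or right of the board, 60 mm in diameter, 70 mm high. Origin: centre of its underside.
- tape_measure: bystander: tape measure on the bench left or right of the board, 70 x 36 x 62 mm high. Origin: centre of its underside.
- fuse_carton: bystander: small cardboard carton on the bench left or right of the board, 70 x 50 x 45 mm high. Origin: centre of its underside.
- screwdriver: bystander: screwdriver lying on the bench right of the board, 200 mm long, about 30 mm high, handle to its own -x. Origin: underside, near the middle.
Mind the look-alikes: they are no part of the job. What is shaped like the bulb_socket but blue is not meant. What is shaped like the fuse_box but purple is not meant.

How it is judged:
By the outcome, as a careful person would: the job done as asked, in the order asked, and still so for the second after the job is handed in, with the robot touching nothing.
It also fails if it takes over 72 s, if anything falls off the work surface, if the arm or the gripper's body presses on something with over 40 N, if the wrist force passes 120 N, or if a joint passes its speed limit or range.

## Working session

There is one attempt and no reset: what is moved stays moved. The work goes in short steps, Python scripts to look and compute and a tool call to move; the robot and the scene stay as the last step left them, time stands still between calls to the robot, and variables do not carry over. Pictures are saved under pics/ and viewed, at most 10 in all, crops included, and the job is handed in when it is done.

Besides the shell and the picture viewer there is one more tool, called after "Emit:" as name([rows], argument=value, ...), one row to a line, values as JSON. step_arm: Moves the arm, as the interface text tells. Its arguments: {"type":"object","properties":{"motion":{"type":"array","items":{"type":"array","items":{"type":"number"}}},"squeeze":{"type":"number"}},"required":["motion"]}

```bash
ls; mkdir -p pics; python3 - <<'E'
from plant import env, imaging
import cv2
for n in("top","side"):
    im=imaging.snapshot(n); cv2.imwrite(f"pics/{n}0.png",cv2.resize(im[:,:,::-1],(800,600),interpolation=cv2.INTER_CUBIC))
    c=imaging.get_calibration(n); print(n,c["fx"],c["cx"],c["cy"],c["dist_coeffs"]); print(c["camera_from_world"])
s=env.sense(); print(s["time_s"],s["position"],s["eef_rot"])
E
```

```text
pics
top 400.77604187530255 264.17622520050406 191.02920190088554 [0.0273162 0.        0.        0.        0.       ]
[[ 0.00563189 -0.99993841  0.00956348  0.00200671]
 [-0.99880413 -0.00608945 -0.04850999  0.46634063]
 [ 0.04856524 -0.00927884 -0.99877691  1.22726965]
 [ 0.          0.          0.          1.        ]]
side 470.73788749289224 255.69121717668315 194.59705445778272 [0.03969051 0.         0.         0.         0.        ]
[[-0.66930681 -0.74286764  0.01326851  0.32724751]
 [-0.50396543  0.44079446 -0.74277795  0.27053761]
 [ 0.54593702 -0.50383321 -0.66940635  1.10517329]
 [ 0.          0.          0.          1.        ]]
0.1 [ 0.15503443 -0.60493984  0.22199036] [[ 9.68709543e-01  2.48196926e-01 -3.27181523e-04]
 [ 2.48197141e-01 -9.68708601e-01  1.35087084e-03]
 [ 1.83384339e-05 -1.38980699e-03 -9.99999034e-01]]
```

View pics/top0.png

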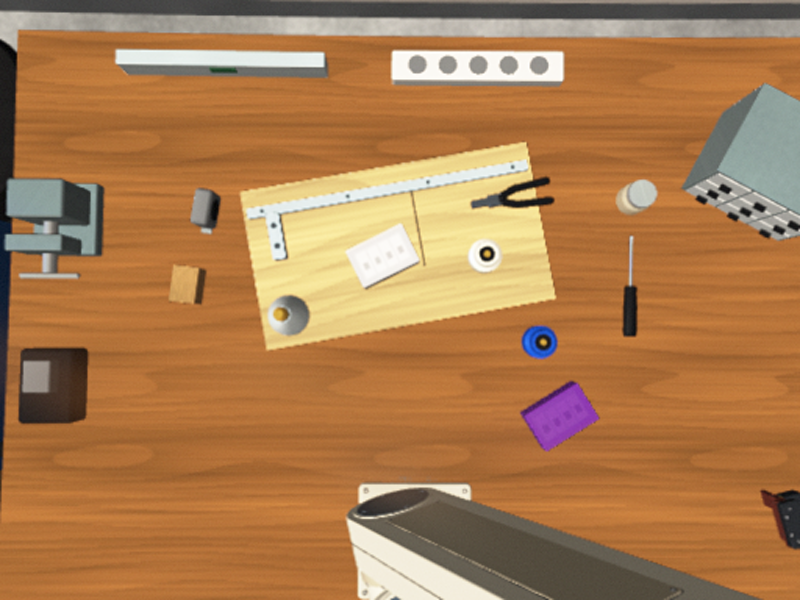

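View pics/side0.png

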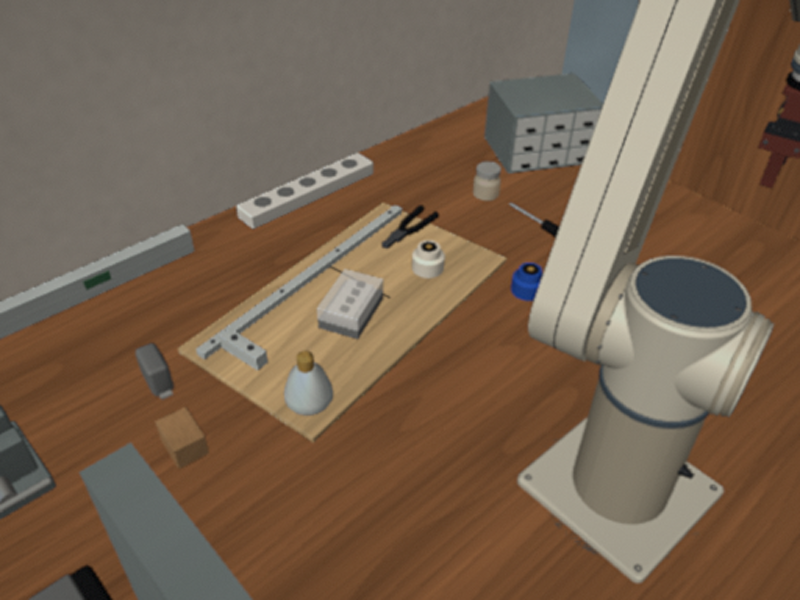

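The top view shows the tilted board, with the fuse box near (382,256), the socket at (486,256), the end stop at (277,235), and the pencil line from (412,190) to (424,265). I'll enlarge that area.

```bash
python3 - <<'E'
import cv2
from plant import imaging
im=imaging.snapshot("top")[:,:,::-1][85:235,150:362]
cv2.imwrite("pics/topc.png",cv2.resize(im,None,fx=3.75,fy=3.75,interpolation=cv2.INTER_CUBIC))
E
```

```text
(no output)
```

View pics/topc.png

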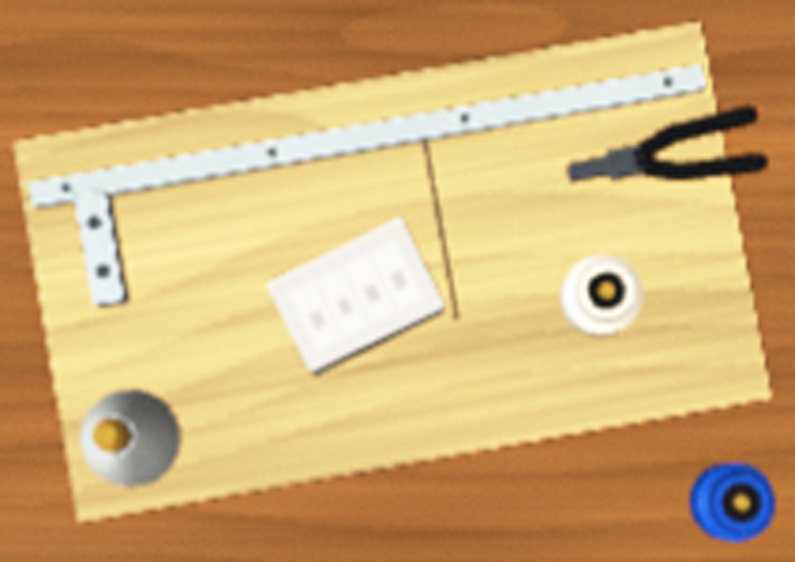

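The crop shows:
- Board corners: (14,142), (700,22), (771,399), (79,522)
- Box top corners: (268,284), (401,217), (444,308), (316,374)
- Socket base disc: centred at about (601,295)
- Pencil line: (426,140) to (457,319)
- End stop's right top edge: about (107,190) to (124,300)

```bash
cat > h.py <<'E'
import numpy as np, cv2
from plant import env, imaging
from scipy.optimize import least_squares
def cal(n):
    c=imaging.get_calibration(n)
    return np.array([[c["fx"],0,c["cx"]],[0,c["fy"],c["cy"]],[0,0,1]]),np.array(c["dist_coeffs"]),np.array(c["camera_from_world"])
def ray(px,z,c):
    K,d,T=c; u=cv2.undistortPoints(np.array(px,float).reshape(-1,1,2),K,d)[:,0]
    R=T[:3,:3];o=-R.T@T[:3,3]; v=np.c_[u,np.ones(len(u))]@R
    return (o+v*((z-o[2])/v[:,2])[:,None])[:,:2]
def rot(a): return np.array([[np.cos(a),-np.sin(a)],[np.sin(a),np.cos(a)]])
def fit(model,pts):  # model pts Nx2 -> x,y,a
    f=lambda p:((model@rot(p[2]).T+p[:2])-pts).ravel()
    r=least_squares(f,[*(pts.mean(0)-model.mean(0)),0.0]); return r.x,np.abs(r.fun).max()
BOX=np.array([[40,60],[40,-60],[-40,-60],[-40,60]])/1000
E
python3 - <<'E'
from h import *
c=cal("top"); n=lambda p:np.array([150,85])+(np.array(p)+.5)/3.75-.5
W=lambda p,z:ray(n(p),z,c)
B,e=fit(np.array([[.16,.29],[.16,-.29],[-.16,-.29],[-.16,.29]]),W([[14,142],[700,22],[771,399],[79,522]],.012));print("board",B,e)
toB=lambda p:(p-B[:2])@rot(B[2])
X,e=fit(BOX,W([[268,284],[401,217],[444,308],[316,374]],.062));print("box",X,e,toB(X[:2]),X[2]-B[2])
print("sock",toB(W([[601,295]],.044)),W([[601,295]],.044))
print("line",toB(W([[426,140],[457,319]],.012)))
print("stop",toB(W([[107,190],[124,300]],.042)))
print("lamp",toB(W([[130,438]],.0)),"pliers tip",toB(W([[568,172]],.02)))
print("railtopnear",toB(W([[112,195],[704,88]],.027)))
E
```

```text
board [0.57266761 0.03607311 0.1827324 ] 0.0015144387148015026
box [0.54548768 0.06289729 0.47754357] 0.002927648192710578 [-0.02185299  0.03131663] 0.2948111706901944
sock [[-0.05349879 -0.16164976]] [[ 0.54943407 -0.13260696]]
line [[ 0.10203653 -0.04649466]
 [-0.04918738 -0.04545372]]
stop [[0.10000637 0.21529426]
 [0.00986467 0.21677827]]
lamp [[-0.09800045  0.23821299]] pliers tip [[ 0.0536866  -0.15671375]]
railtopnear [[ 0.09857831  0.21452529]
 [ 0.10120014 -0.27829006]]
```

```bash
cat >> h.py <<'E'
B=np.array([0.57266761,0.03607311,0.1827324])
toB=lambda p:(np.asarray(p)-B[:2])@rot(B[2])
toW=lambda p:np.asarray(p)@rot(B[2]).T+B[:2]
def go(x,y,z,yaw):  # board mm, tool-x yaw rel. board in deg -> tool shift cm, turn
    s=env.sense();R=np.array(s["eef_rot"]);p=np.array(s["position"])
    w=np.r_[toW([x/1000,y/1000]),z/1000]
    cur=np.arctan2(R[1,0],R[0,0]); t=-(np.deg2rad(yaw)+B[2]-cur)
    print("shift",np.round(R.T@(w-p)*100,2),"turn",round((t+np.pi)%(2*np.pi)-np.pi,4))
def st():
    s=env.sense();R=np.array(s["eef_rot"]);print(round(s["time_s"],2),"B",np.round(toB(s["position"][:2])*1000,1),"z",round(s["position"][2]*1000,1),"yaw",round(np.degrees(np.arctan2(R[1,0],R[0,0])-B[2]),2),"F",np.round(s["wrist_force"],1),"j",np.round(s["qpos"],0),s["opening"])
E
python3 -c "
from h import *
st();go(-115,25,150,0)"
```

```text
0.15 B [-527.1 -554.5] z 222.1 yaw 3.9 F [ 0.2 -0.3  0.1] j [-77.  24.  93.  -0.  62.  -1.] 0.9972023364404621
shift [ 45.06 -55.01   7.27] turn 0.0681
```

Emit:
step_arm([
  [2.4,-2.9,0,0,1],
  [4.8,-5.8,0,0,1],
  [7.2,-8.7,0,0.02,1],
  [9.6,-11.6,0.5,0.03,1],
  [12,-14.5,1,0.04,1],
  [15,-18,1.5,0.05,1],
  [18,-22,2,0.068,1],
  [21,-25.6,3,0.068,1],
  [24,-29,4,0.068,1],
  [27,-33,5,0.068,1],
  [30,-36.6,6,0.068,1],
  [33,-40,7,0.068,1],
  [36,-44,7.2,0.068,1],
  [39,-47.6,7.2,0.068,1],
  [42,-51,7.2,0.068,1],
  [45,-55,7.2,0.068,1],
  [45,-55,7.2,0.068,1],
  [45,-55,7.2,0.068,1],
  [45,-55,7.2,0.068,1],
  [45,-55,7.2,0.068,1],
])

```text
time_s: 2.15
position: [0.4539, 0.0379, 0.1506]
eef_rot: [[0.984, 0.18, -0.001], [0.18, -0.984, -0.0], [-0.001, -0.0, -1.0]]
wrist_force: [-1.0, -0.4, -0.0]
opening: 1.0
grip_force: 0.0
```

```bash
python3 -c "
from h import *
st();go(-115,25,18,0)
cv2.imwrite('pics/w1.png',cv2.resize(imaging.snapshot('wrist')[:,:,::-1],(800,600)))"
```

```text
2.15 B [-116.5   23.3] z 150.6 yaw -0.11 F [-1.  -0.4 -0. ] j [  3.  16. 117.  -0.  46.  83.] 1.0002941293191094
shift [ 0.16 -0.17 13.26] turn -0.0019
```

View pics/w1.png

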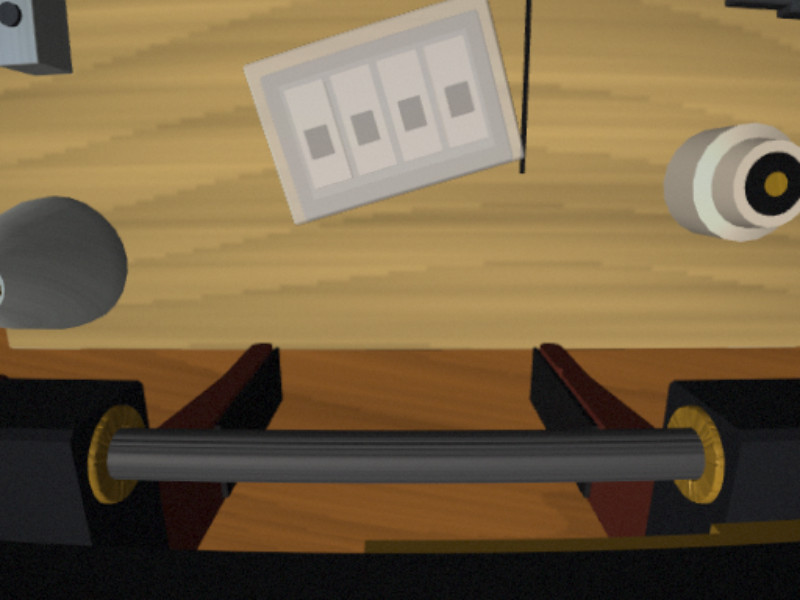

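The wrist view shows the box's near edge from (297,224) to (524,158), the end of the line at (521,172), and the near board edge level at row 349. That means the tool is square to the board. I'll check the line and box against this view.

```bash
python3 -c "
from h import *
c=cal('wrist');n=lambda p:(np.array(p)+.5)*.64-.5
print('line',toB(ray(n([[521,172],[528,3]]),.012,c))*1000)
print('edge',toB(ray(n([[100,349],[780,349]]),.012,c))*1000)
print('boxtop',toB(ray(n([[245,66],[524,158],[297,224]]),.062,c))*1000)
print('stop bottom corner',toB(ray(n([[72,72]]),.012,c))*1000, 'sock left', toB(ray(n([[665,185]]),.012,c))*1000)"
```

```text
line [[-47.06994891 -44.60282081]
 [ 45.26372975 -44.86018551]]
edge [[-157.12264682  224.54238225]
 [-158.85167561 -225.94567887]]
boxtop [[  2.03705058  99.47832975]
 [-41.08953725 -34.45074954]
 [-72.94129952  78.11839385]]
stop bottom corner [[ 13.07397483 218.11185219]] sock left [[ -53.77032534 -132.6085395 ]]
```

Emit:
step_arm([
  [0.2,-0.2,5,0,1],
  [0.2,-0.2,9,0,1],
  [0.2,-0.2,12,0,1],
  [0.2,-0.2,13.2,0,1],
  [0.2,-0.2,13.2,0,1],
  [0.6,-0.2,13.2,0,1],
  [1.2,-0.2,13.2,0,1],
  [1.8,-0.2,13.2,0,1],
  [2.4,-0.2,13.2,0,1],
  [3.0,-0.2,13.2,0,1],
  [3.5,-0.2,13.2,0,1],
  [4.0,-0.2,13.2,0,1],
  [4.5,-0.2,13.2,0,1],
  [5.0,-0.2,13.2,0,1],
  [5.5,-0.2,13.2,0,1],
  [6.0,-0.2,13.2,0,1],
  [6.5,-0.2,13.2,0,1],
  [7.0,-0.2,13.2,0,1],
])

```text
time_s: 4.0
position: [0.5235, 0.0538, 0.0187]
eef_rot: [[0.983, 0.182, -0.0], [0.182, -0.983, -0.0], [-0.0, 0.0, -1.0]]
wrist_force: [-4.7, -1.0, 2.5]
opening: 0.999
grip_force: 2.2
```

```bash
python3 -c "
from h import *
st();cv2.imwrite('pics/w2.png',cv2.resize(imaging.snapshot('top')[:,:,::-1][85:235,150:362],None,fx=3.75,fy=3.75,interpolation=cv2.INTER_CUBIC))"
```

```text
4.0 B [-45.2  26.3] z 18.7 yaw -0.01 F [-4.7 -1.   2.5] j [  5.  35. 111.  -0.  34.  84.] 0.9985075173150237
```

View pics/w2.png

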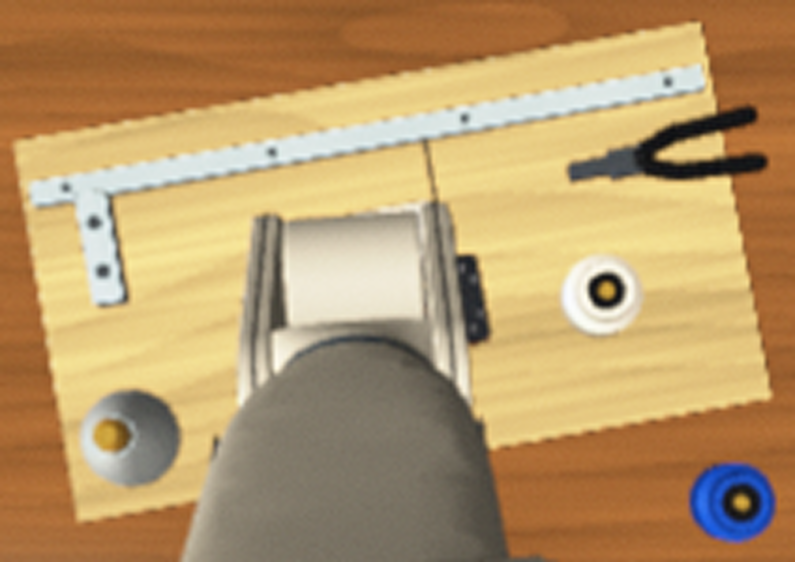

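The arm hides the box in this view. The 5 N force along the push agrees with it sliding squarely, so I keep pushing towards the rail.

Emit:
step_arm([
  [0.5,0,0,0,1],
  [1,0,0,0,1],
  [1.5,0,0,0,1],
  [2,0,0,0,1],
  [2.5,0,0,0,1],
  [3,0,0,0,1],
  [3.4,0,0,0,1],
  [3.8,0,0,0,1],
  [4.2,0,0,0,1],
  [4.5,0,0,0,1],
  [4.8,0,0,0,1],
  [5.0,0,0,0,1],
  [5.2,0,0,0,1],
  [5.2,0,0,0,1],
])

```text
time_s: 5.45
position: [0.5746, 0.0633, 0.0187]
eef_rot: [[0.983, 0.182, 0.001], [0.182, -0.983, 0.0], [0.001, 0.0, -1.0]]
wrist_force: [-0.8, -0.2, -0.4]
opening: 1.005
grip_force: 0.7
```

Emit:
step_arm([
  [0.1,0,0,0,1],
  [0.2,0,0,0,1],
  [0.3,0,0,0,1],
])

```text
time_s: 5.75
position: [0.5768, 0.0637, 0.0187]
eef_rot: [[0.983, 0.182, -0.001], [0.182, -0.983, -0.0], [-0.001, -0.0, -1.0]]
wrist_force: [-3.1, -0.8, 0.7]
opening: 1.003
grip_force: 1.9
```

```bash
python3 -c "
from h import *
st()"
```

```text
5.75 B [ 9.1 26.4] z 18.7 yaw -0.0 F [-3.1 -0.8  0.7] j [  5.  38. 104.  -0.  38.  85.] 1.0027116441991806
```

Still just sliding, so I creep on until the force rises.

Emit:
step_arm([
  [0.1,0,0,0,1],
  [0.2,0,0,0,1],
  [0.2,0,0,0,1],
])

```text
time_s: 6.05
position: [0.5793, 0.0641, 0.0187]
eef_rot: [[0.983, 0.182, 0.0], [0.182, -0.983, 0.0], [0.0, 0.0, -1.0]]
wrist_force: [-3.3, -0.1, 1.4]
opening: 1.002
grip_force: 1.7
```

Emit:
step_arm([
  [0.1,0,0,0,1],
  [0.2,0,0,0,1],
  [0.2,0,0,0,1],
])

```text
time_s: 6.35
position: [0.5794, 0.0642, 0.0187]
eef_rot: [[0.983, 0.182, -0.003], [0.182, -0.983, -0.0], [-0.003, -0.0, -1.0]]
wrist_force: [-9.4, -2.7, 7.5]
opening: 0.998
grip_force: 4.8
```

Emit:
step_arm([
  [-1,0,0,0,1],
  [-3,0,0,0,1],
  [-3,0,-4,0,1],
  [-3,0,-8,0,1],
  [-2,2,-12,-0.15,1],
  [0,5,-13,-0.3,1],
  [2,8,-13,-0.45,1],
  [4,11,-13,-0.6,1],
  [4.8,12.6,-13,-0.75,1],
  [4.8,12.6,-13,-0.9,1],
  [4.8,12.6,-13,-1.05,1],
  [4.8,12.6,-13,-1.2,1],
  [4.8,12.6,-13,-1.35,0.6],
  [4.8,12.6,-13,-1.5,0.4],
  [4.8,12.6,-13,-1.571,0.4],
  [4.8,12.6,-13,-1.571,0.4],
  [4.8,12.6,-13,-1.571,0.4],
])

```text
time_s: 8.05
position: [0.6516, -0.0507, 0.1488]
eef_rot: [[-0.18, 0.984, 0.001], [0.984, 0.18, -0.0], [-0.0, 0.001, -1.0]]
wrist_force: [-0.1, -0.4, 0.1]
opening: 0.702
grip_force: 0.0
```

```bash
python3 -c "
from h import *
st();go(58,-60,19,90)
cv2.imwrite('pics/w3.png',cv2.resize(imaging.snapshot('wrist')[:,:,::-1],(800,600)))"
```

```text
8.05 B [ 61.8 -99.7] z 148.8 yaw 89.89 F [-0.1 -0.4  0.1] j [ -5.  31.  92.   0.  56. -16.] 0.7022247685909958
shift [ 3.97 -0.41 12.98] turn -0.0018
```

View pics/w3.png

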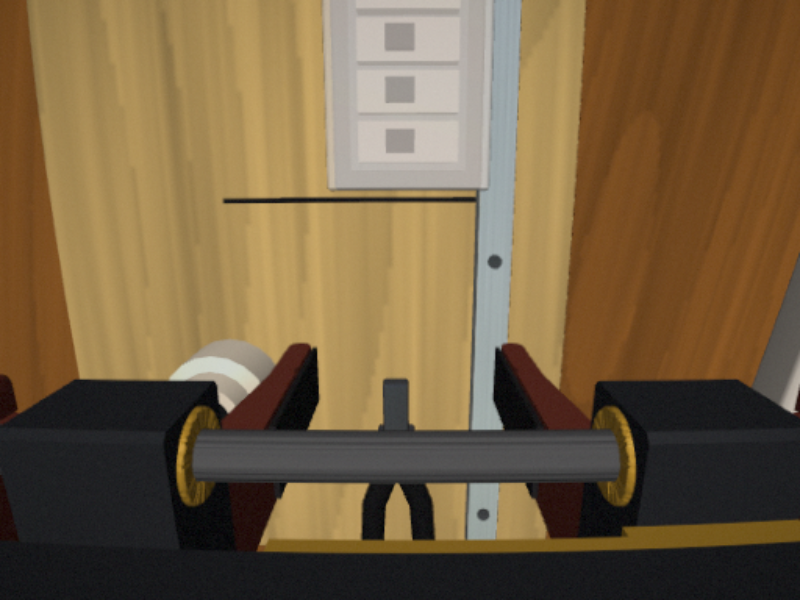

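The box lies flush along the rail, with its right end at row 188. The pencil line is at row 200, from column 223 to 475. Next I lower behind that end and push left.

```bash
python3 -c "
from h import *
c=cal('wrist');n=lambda p:(np.array(p)+.5)*.64-.5
print('line',toB(ray(n([[223,201],[475,199]]),.012,c))*1000)
print('boxtop',toB(ray(n([[330,189],[487,188],[323,10]]),.062,c))*1000)
print('rail foot',toB(ray(n([[477,200],[470,480]]),.012,c))*1000)"
```

```text
line [[-48.19564517 -44.95076281]
 [101.79227924 -44.5933072 ]]
boxtop [[ 23.6777765  -37.73949642]
 [100.68760808 -37.41901212]
 [ 22.93143832  43.61367619]]
rail foot [[ 102.99518259  -45.17428103]
 [ 104.60819568 -233.48820249]]
```

Emit:
step_arm([
  [3.5,-0.5,0,0,0],
  [3.5,-0.5,3,0,0],
  [3.5,-0.5,7,0,0],
  [3.5,-0.5,11,0,0],
  [3.5,-0.5,13,0,0],
  [3.5,-0.5,13,0,0],
  [4.0,-0.5,13,0,0],
  [4.5,-0.5,13,0,0],
  [5,-0.5,13,0,0],
  [5.5,-0.5,13,0,0],
  [6,-0.5,13,0,0],
  [6.5,-0.5,13,0,0],
  [7,-0.5,13,0,0],
  [7.5,-0.5,13,0,0],
  [8,-0.5,13,0,0],
  [8.5,-0.5,13,0,0],
  [9,-0.5,13,0,0],
  [9.5,-0.5,13,0,0],
  [10,-0.5,13,0,0],
])

```text
time_s: 10.0
position: [0.6295, 0.0462, 0.0205]
eef_rot: [[-0.182, 0.983, 0.003], [0.983, 0.182, -0.001], [-0.002, 0.003, -1.0]]
wrist_force: [0.5, -6.3, 5.0]
opening: 0.499
grip_force: 3.4
```

```bash
python3 -c "
from h import *
st()"
```

```text
10.0 B [57.7 -0.4] z 20.5 yaw 90.03 F [ 0.5 -6.3  5. ] j [ 3. 40. 98. -0. 42. -7.] 0.4989182522696136
```

Emit:
step_arm([
  [0.5,0,0,0,0],
  [1,0,0,0,0],
  [1.5,0,0,0,0],
  [2,0,0,0,0],
  [2.5,0,0,0,0],
  [3,0,0,0,0],
  [3.5,0,0,0,0],
  [4,0,0,0,0],
  [4.5,0,0,0,0],
  [5,0,0,0,0],
  [5.5,0,0,0,0],
  [6,0,0,0,0],
  [6.5,0,0,0,0],
  [7,0,0,0,0],
  [7.4,0,0,0,0],
  [7.8,0,0,0,0],
  [8,0,0,0,0],
  [8.2,0,0,0,0],
  [8.2,0,0,0,0],
])

```text
time_s: 11.9
position: [0.6144, 0.1273, 0.0204]
eef_rot: [[-0.182, 0.983, 0.003], [0.983, 0.182, -0.0], [-0.001, 0.003, -1.0]]
wrist_force: [1.3, -4.9, 3.3]
opening: 0.5
grip_force: 2.4
```

Emit:
step_arm([
  [0.1,0,0,0,0],
  [0.2,0,0,0,0],
  [0.3,0,0,0,0],
  [0.3,0,0,0,0],
])

```text
time_s: 12.3
position: [0.6139, 0.1301, 0.0204]
eef_rot: [[-0.182, 0.983, 0.003], [0.983, 0.182, -0.0], [-0.001, 0.003, -1.0]]
wrist_force: [1.8, -5.4, 5.1]
opening: 0.502
grip_force: 2.7
```

Emit:
step_arm([
  [0.1,0,0,0,0],
  [0.2,0,0,0,0],
  [0.2,0,0,0,0],
])

```text
time_s: 12.6
position: [0.6137, 0.1312, 0.0204]
eef_rot: [[-0.182, 0.983, 0.003], [0.983, 0.182, -0.001], [-0.002, 0.003, -1.0]]
wrist_force: [2.1, -10.6, 5.0]
opening: 0.497
grip_force: 5.0
```

```bash
python3 -c "
from h import *
st()"
```

```text
12.6 B [57.6 86.1] z 20.4 yaw 90.03 F [  2.1 -10.6   5. ] j [11. 40. 98. -0. 42.  1.] 0.4971874716728263
```

Emit:
step_arm([
  [0.1,0,0,0,0],
  [0.2,0,0,0,0],
  [-1,0,0,0,0],
  [-3,0,0,0,0],
  [-3,0,-4,0,0],
  [-3,0,-8,0,0],
  [-2,0,-13,0,0],
  [-2,0,-15,0,0],
  [-1,0,-17,0,0],
  [-1,0,-17,0,0],
  [-1,0,-17,0,0],
])

```text
time_s: 13.7
position: [0.6138, 0.1227, 0.1887]
eef_rot: [[-0.183, 0.983, 0.001], [0.983, 0.183, 0.0], [0.0, 0.001, -1.0]]
wrist_force: [-0.2, -0.4, -1.1]
opening: 0.501
grip_force: 0.0
```

```bash
python3 -c "
from h import *
st();go(-15,155,19,0)
cv2.imwrite('pics/w4.png',cv2.resize(imaging.snapshot('wrist')[:,:,::-1],(800,600)))"
```

```text
13.7 B [56.2 77.7] z 188.7 yaw 90.06 F [-0.2 -0.4 -1.1] j [10. 27. 95.  0. 59. -0.] 0.5014799619955959
shift [ 7.73 -7.12 16.97] turn 1.5718
```

View pics/w4.png

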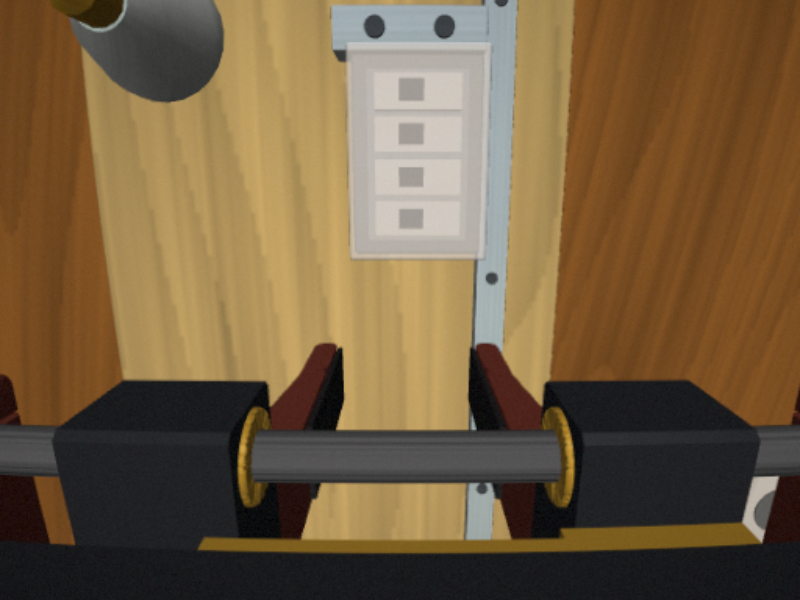

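The box sits in the corner, with its far end against the stop and its long side along the rail at columns 484-490. One light push towards the rail will make sure it is flush.

Emit:
step_arm([
  [2,-2,0,0.15,0],
  [4,-4,0,0.3,0],
  [6,-6,0,0.45,0],
  [7.7,-7.1,0,0.6,0],
  [7.7,-7.1,0,0.75,0],
  [7.7,-7.1,0,0.9,0],
  [7.7,-7.1,0,1.05,0],
  [7.7,-7.1,0,1.2,0],
  [7.7,-7.1,2,1.35,0],
  [7.7,-7.1,4,1.5,0],
  [7.7,-7.1,8,1.571,0],
  [7.7,-7.1,12,1.571,0],
  [7.7,-7.1,15,1.571,0],
  [7.7,-7.1,17,1.571,0],
  [7.7,-7.1,17,1.571,0],
  [7.7,-6.5,17,1.571,0],
  [7.7,-5.9,17,1.571,0],
  [7.7,-5.4,17,1.571,0],
  [7.7,-4.9,17,1.571,0],
  [7.7,-4.7,17,1.571,0],
])

```text
time_s: 15.75
position: [0.555, 0.1899, 0.0195]
eef_rot: [[0.983, 0.182, 0.002], [0.182, -0.983, 0.001], [0.002, -0.0, -1.0]]
wrist_force: [0.6, 0.2, 0.3]
opening: 0.501
grip_force: 0.0
```

```bash
python3 -c "
from h import *
st()"
```

```text
15.75 B [ 10.6 154.4] z 19.5 yaw -0.0 F [0.6 0.2 0.3] j [ 18.  38. 104.  -0.  38.  97.] 0.500620013213191
```

Emit:
step_arm([
  [0.1,0,0,0,0],
  [0.2,0,0,0,0],
  [0.3,0,0,0,0],
  [0.3,0,0,0,0],
])

```text
time_s: 16.15
position: [0.5562, 0.19, 0.0186]
eef_rot: [[0.983, 0.182, -0.001], [0.182, -0.983, -0.0], [-0.001, 0.0, -1.0]]
wrist_force: [-1.8, -0.3, 1.3]
opening: 0.499
grip_force: 1.0
```

Emit:
step_arm([
  [0.1,0,0,0,0],
  [0.2,0,0,0,0],
  [0.3,0,0,0,0],
  [0.3,0,0,0,0],
])

```text
time_s: 16.55
position: [0.556, 0.1899, 0.0183]
eef_rot: [[0.983, 0.182, -0.007], [0.182, -0.983, -0.002], [-0.007, 0.001, -1.0]]
wrist_force: [-12.7, -2.4, 9.7]
opening: 0.504
grip_force: 6.0
```

```bash
python3 -c "
from h import *
st();go(-53,-230,19,90)"
```

```text
16.55 B [ 11.6 154.3] z 18.3 yaw 0.01 F [-12.7  -2.4   9.7] j [ 18.  38. 103.   0.  39.  97.] 0.5037723061489521
shift [-6.46 38.43 -0.  ] turn -1.5707
```

The box is seated: the force rose to 13 N with no further motion. Next is the socket. I come down on its right with a 44 mm finger gap, so the fingers act as a V against the round base.

Emit:
step_arm([
  [-1,0,0,0,0],
  [-3,0,0,0,0],
  [-3,0,-5,0,0],
  [-3,0,-10,0,0],
  [-4,3,-13,-0.15,0],
  [-5,7,-13,-0.3,0],
  [-6,11,-13,-0.45,0],
  [-6.5,15,-13,-0.6,0],
  [-6.5,19,-13,-0.75,0],
  [-6.5,23,-13,-0.9,0],
  [-6.5,27,-13,-1.05,0],
  [-6.5,31,-13,-1.2,0],
  [-6.5,34,-13,-1.35,0],
  [-6.5,38,-13,-1.5,0],
  [-6.5,38,-13,-1.571,0],
  [-6.5,38,-13,-1.571,0],
  [-6.5,38,-13,-1.571,0],
])

```text
time_s: 18.25
position: [0.5646, -0.1945, 0.1485]
eef_rot: [[-0.179, 0.984, -0.0], [0.984, 0.179, 0.0], [0.0, -0.0, -1.0]]
wrist_force: [-0.3, 0.3, 0.4]
opening: 0.499
grip_force: 0.0
```

```bash
python3 -c "
from h import *
st();go(-53,-225,18,90)
cv2.imwrite('pics/w5.png',cv2.resize(imaging.snapshot('wrist')[:,:,::-1],(800,600)))"
```

```text
18.25 B [ -49.9 -225.3] z 148.5 yaw 89.86 F [-0.3  0.3  0.4] j [-20.  27. 100.   0.  53. -30.] 0.49896861546037957
shift [ 0.03 -0.31 13.05] turn -0.0024
```

View pics/w5.png

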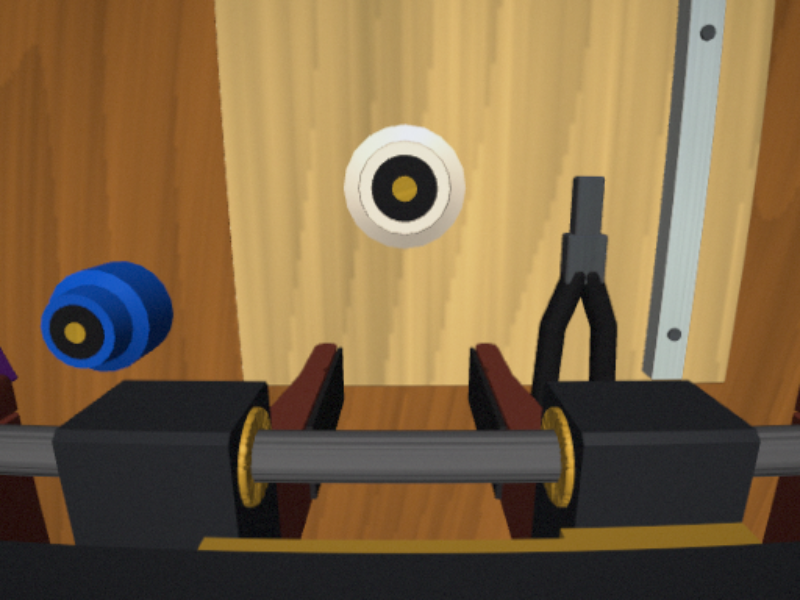

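The socket's centre (404,187) lines up with the middle of the fingers (column 406), and the pliers are clear. I go down and push left.

Emit:
step_arm([
  [0,0,4,0,0],
  [0,0,8,0,0],
  [0,0,12,0,0],
  [0,0,13,0,0],
  [0,0,13,0,0],
  [1,0,13,0,0],
  [2,0,13,0,0],
  [2.5,0,13,0,0],
  [3,0,13,0,0],
  [3.5,0,13,0,0],
  [4,0,13,0,0],
  [4.5,0,13,0,0],
  [5,0,13,0,0],
  [5.5,0,13,0,0],
  [6,0,13,0,0],
  [6.5,0,13,0,0],
  [7,0,13,0,0],
  [7.5,0,13,0,0],
  [8,0,13,0,0],
  [8.5,0,13,0,0],
])

```text
time_s: 20.3
position: [0.5504, -0.1116, 0.0193]
eef_rot: [[-0.182, 0.983, 0.002], [0.983, 0.182, -0.001], [-0.001, 0.002, -1.0]]
wrist_force: [1.1, -5.6, 5.6]
opening: 0.504
grip_force: 3.5
```

Emit:
step_arm([
  [0.5,0,0,0,0],
  [1,0,0,0,0],
  [1.5,0,0,0,0],
  [2,0,0,0,0],
  [2.5,0,0,0,0],
  [3,0,0,0,0],
  [3.5,0,0,0,0],
  [4,0,0,0,0],
  [4.5,0,0,0,0],
  [5,0,0,0,0],
  [5.4,0,0,0,0],
  [5.7,0,0,0,0],
  [5.9,0,0,0,0],
  [6,0,0,0,0],
  [6,0,0,0,0],
])

```text
time_s: 21.8
position: [0.5393, -0.0524, 0.0192]
eef_rot: [[-0.182, 0.983, 0.002], [0.983, 0.182, -0.0], [-0.001, 0.002, -1.0]]
wrist_force: [2.2, -4.0, 5.1]
opening: 0.498
grip_force: 3.1
```

Emit:
step_arm([
  [-1,0,0,0,0],
  [-2.5,0,0,0,0],
  [-2.5,0,-4,0,0],
  [-2.5,0,-8,0,0],
  [-2.5,0,-13,0,0],
  [-2.5,0,-13,0,0],
  [-2.5,0,-13,0,0],
])

```text
time_s: 22.5
position: [0.5435, -0.0776, 0.1496]
eef_rot: [[-0.181, 0.983, 0.002], [0.983, 0.181, -0.0], [-0.001, 0.002, -1.0]]
wrist_force: [-1.0, 0.0, 0.4]
opening: 0.502
grip_force: 0.0
```

```bash
python3 -c "
from h import *
st();go(-115,-46,18,0)
cv2.imwrite('pics/w6.png',cv2.resize(imaging.snapshot('wrist')[:,:,::-1],(800,600)))"
```

```text
22.5 B [ -49.3 -106.5] z 149.6 yaw 89.97 F [-1.   0.   0.4] j [ -9.  24. 106.   0.  50. -20.] 0.5015576768025741
shift [ 6.06 -6.6  13.14] turn 1.5703
```

View pics/w6.png

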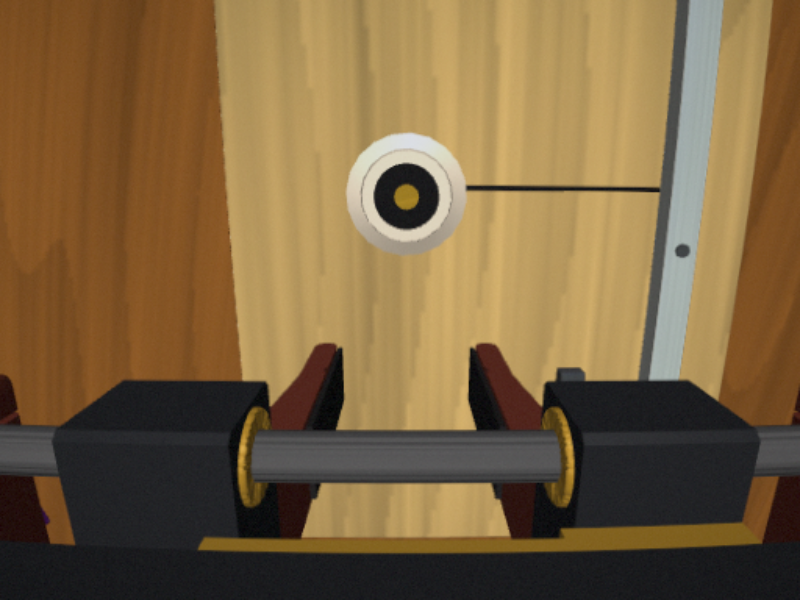

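The socket's neck is centred at (406,196) and the line is at row 188, meeting the rail at column 659. I'll compare the two.

```bash
python3 -c "
from h import *
c=cal('wrist');n=lambda p:(np.array(p)+.5)*.64-.5
print('line',toB(ray(n([[468,187.5],[657,190]]),.012,c))*1000)
print('neck',toB(ray(n([[406,196]]),.064,c))*1000,'base',toB(ray(n([[406,194]]),.044,c))*1000,'hole', toB(ray(n([[406,196.5]]),.064,c))*1000)"
```

```text
line [[-14.89023933 -44.1518651 ]
 [ 98.56412991 -44.61108529]]
neck [[-51.26410341 -47.50914688]] base [[-51.2845472  -47.08495125]] hole [[-51.26431887 -47.74842359]]
```

Emit:
step_arm([
  [0,-3,0,0.15,0],
  [2,-5,0,0.3,0],
  [4,-6.3,0,0.45,0],
  [6.2,-6.3,0,0.6,0],
  [6.2,-6.3,0,0.75,0],
  [6.2,-6.3,0,0.9,0],
  [6.2,-6.3,0,1.05,0],
  [6.2,-6.3,0,1.2,0],
  [6.2,-6.3,0,1.35,0],
  [6.2,-6.3,0,1.5,0],
  [6.2,-6.3,2,1.571,0],
  [6.2,-6.3,5,1.571,0],
  [6.2,-6.3,5,1.571,0],
  [6.2,-6.3,5,1.571,0],
])

```text
time_s: 23.95
position: [0.4684, -0.0273, 0.0974]
eef_rot: [[0.983, 0.182, -0.004], [0.182, -0.983, 0.0], [-0.004, -0.001, -1.0]]
wrist_force: [0.9, -0.1, 1.0]
opening: 0.499
grip_force: 0.0
```

```bash
python3 -c "
from h import *
st();go(-112,-44.6,18,0)"
```

```text
23.95 B [-114.1  -43.4] z 97.4 yaw 0.01 F [ 0.9 -0.1  1. ] j [ -5.  23. 117.   0.  40.  75.] 0.49854527673126503
shift [0.24 0.13 7.94] turn 0.0001
```

Emit:
step_arm([
  [0,0.13,4,0,0],
  [0,0.13,8,0,0],
  [0,0.13,8,0,0],
  [1,0.13,8,0,0],
  [2,0.13,8,0,0],
  [2.5,0.13,8,0,0],
  [3,0.13,8,0,0],
  [3.5,0.13,8,0,0],
  [4,0.13,8,0,0],
  [4.5,0.13,8,0,0],
  [5,0.13,8,0,0],
  [5.5,0.13,8,0,0],
  [6,0.13,8,0,0],
  [6.5,0.13,8,0,0],
  [7,0.13,8,0,0],
  [7.5,0.13,8,0,0],
  [8,0.13,8,0,0],
  [8.5,0.13,8,0,0],
  [9,0.13,8,0,0],
  [9,0.13,8,0,0],
])

```text
time_s: 25.95
position: [0.5591, -0.012, 0.0187]
eef_rot: [[0.983, 0.182, 0.0], [0.182, -0.983, 0.0], [0.0, -0.0, -1.0]]
wrist_force: [-1.6, 0.5, 2.4]
opening: 0.503
grip_force: 1.8
```

```bash
python3 -c "
from h import *
st();go(33,-44.6,18,0)"
```

```text
25.95 B [-22.1 -44.8] z 18.7 yaw 0.01 F [-1.6  0.5  2.4] j [ -2.  36. 107.   0.  36.  77.] 0.5030658595569647
shift [ 5.51 -0.02  0.07] turn 0.0001
```

Emit:
step_arm([
  [0.5,0,0,0,0],
  [1,0,0,0,0],
  [1.5,0,0,0,0],
  [2,0,0,0,0],
  [2.5,0,0,0,0],
  [3,0,0,0,0],
  [3.5,0,0,0,0],
  [4,0,0,0,0],
  [4.4,0,0,0,0],
  [4.8,0,0,0,0],
  [5.1,0,0,0,0],
  [5.3,0,0,0,0],
  [5.5,0,0,0,0],
  [5.5,0,0,0,0],
])

```text
time_s: 27.35
position: [0.6129, -0.0022, 0.0187]
eef_rot: [[0.983, 0.182, 0.0], [0.182, -0.983, 0.0], [0.0, 0.0, -1.0]]
wrist_force: [0.2, -0.1, 0.0]
opening: 0.498
grip_force: 0.6
```

Emit:
step_arm([
  [0.1,0,0,0,0],
  [0.2,0,0,0,0],
  [0.3,0,0,0,0],
  [0.3,0,0,0,0],
])

```text
time_s: 27.75
position: [0.6157, -0.0017, 0.0187]
eef_rot: [[0.983, 0.182, 0.0], [0.182, -0.983, 0.0], [0.0, 0.0, -1.0]]
wrist_force: [-0.6, -0.3, -1.1]
opening: 0.498
grip_force: 0.7
```

```bash
python3 -c "
from h import *
st()"
```

```text
27.75 B [ 35.5 -45. ] z 18.7 yaw 0.0 F [-0.6 -0.3 -1.1] j [ -1.  40. 100.   0.  41.  78.] 0.49787837032276083
```

Emit:
step_arm([
  [0.1,0,0,0,0],
  [0.2,0,0,0,0],
  [0.2,0,0,0,0],
])

```text
time_s: 28.05
position: [0.6178, -0.0013, 0.0187]
eef_rot: [[0.983, 0.182, 0.0], [0.182, -0.983, 0.0], [0.0, 0.0, -1.0]]
wrist_force: [-0.7, 0.6, -0.7]
opening: 0.503
grip_force: 0.8
```

Emit:
step_arm([
  [0.1,0,0,0,0],
  [0.2,0,0,0,0],
  [0.2,0,0,0,0],
])

```text
time_s: 28.35
position: [0.6186, -0.0011, 0.0186]
eef_rot: [[0.983, 0.182, -0.002], [0.182, -0.983, -0.0], [-0.002, -0.0, -1.0]]
wrist_force: [-5.4, -1.5, 3.0]
opening: 0.502
grip_force: 2.4
```

Contact with the rail. I press 1 mm more, back straight off, and look.

Emit:
step_arm([
  [0.1,0,0,0,0],
  [0.1,0,0,0,0],
  [-1,0,0,0,0],
  [-3,0,0,0,0],
  [-5,0,0,0,0],
  [-6,0,-4,0,0],
  [-6,0,-8,0,0],
  [-6,0,-13,0,0],
  [-6,0,-16,0,0],
  [-6,0,-16,0,0],
  [-6,0,-16,0,0],
])

```text
time_s: 29.45
position: [0.5609, -0.0119, 0.1793]
eef_rot: [[0.983, 0.182, 0.003], [0.182, -0.983, -0.0], [0.003, 0.0, -1.0]]
wrist_force: [-1.0, 0.2, -0.2]
opening: 0.503
grip_force: 0.0
```

```bash
python3 -c "
from h import *
st()
cv2.imwrite('pics/w7.png',cv2.resize(imaging.snapshot('wrist')[:,:,::-1],(800,600)))"
```

```text
29.45 B [-20.3 -45. ] z 179.3 yaw 0.0 F [-1.   0.2 -0.2] j [ -2.  22. 104.   0.  54.  77.] 0.5032315395281708
```

View pics/w7.png

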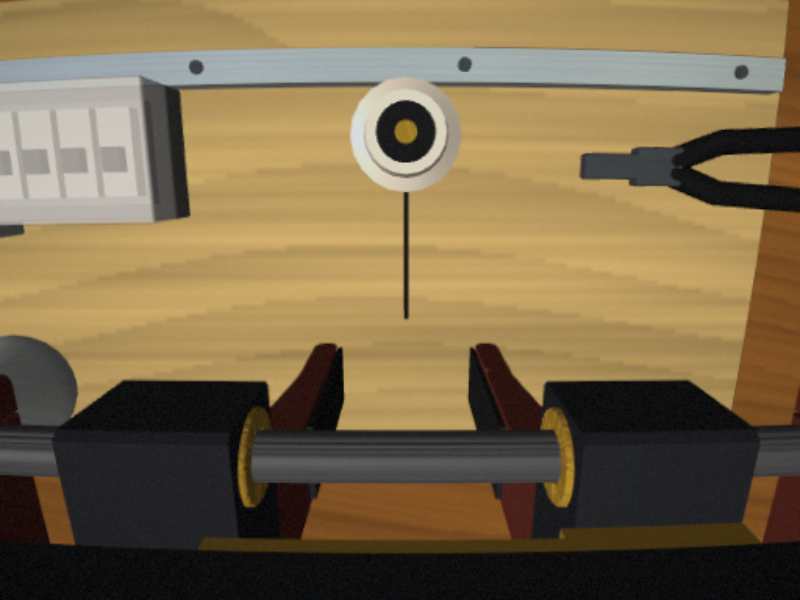

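The socket is centred at column 405 with the line at column 406, and it touches the rail. The box has not moved, so I'm handing in.

```bash
python3 -c "
from plant import env
print(env.finish_job())"
```

```text
the job is handed in; nothing more can be done
None
```

The job is handed in: the fuse box is pushed into the corner against rail and end stop, the socket is against the rail within about 1 mm of the pencil line by the last wrist picture, and nothing else was touched.

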